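# Feed a bottle up the labeller's chute and start the label

### The job

Load the bottle labeller and start it: with your fingertips gently push the white bottle that lies across the foot of the sloping chute up to the stop plate, so that it drops into place between the two black rollers and cannot roll back; push it, never lift it, and do not let it run away down the chute. Once it lies there, press the green start button fully down and let go. Leave the red stop button and the other things on the bench alone.

Things in the scene. Friction and masses are not known exactly. Their poses are not given: they have to be found in the camera images.
- labeller: Bottle labeller, fixed to the bench. Origin on the bench under the middle of the roller pair; x = feed direction (up the chute, level), y along the rollers, z up. Black rollers 20 mm dia, 112 mm long, along y at x = -18 and +18 mm, axes at z = 52 mm; they do not turn. Side plates inside y = +-58 mm, top z = 78 mm. Grey base plate x -150 to 260, y +-80 mm, top z = 16 mm. Bare bench below x = -215 mm.
- chute: Grey chute of the labeller, rising at 9 deg (0.157 rad) to the rollers. Origin: middle of its floor where the floor plane touches the first roller (labeller x = -19.6, z = 61.9 mm); x up the slope, y across, z square to the floor (surface z = 0). Floor x -195 to 0 mm; side flanges inside y = +-58 mm, 18 mm high; foot lip 8 mm high, 2 mm thick at x = -195 mm. A bottle let go on it rolls back to the lip.
- bottle: White bottle lying across the chute's foot, about 120 g (varies). Body 46 mm dia (44 mm in the middle 34 mm), 78 mm long; cap 28 mm dia; 108 mm overall. Origin on its axis at mid-body; its y runs to the cap (bottom y = -39, cap end +69 mm), x and z turn as it rolls. At the start it leans on the lip, its back overhanging: axis 57 mm above the bench, labeller x = -198, y = -15 mm, cap to labeller +y.
- nest (a point): Where the bottle's axis lies when seated: above the middle of the roller pair, 79.7 mm above the bench. The seated bottle clears the stop plate by 1.5 mm and lies 5 mm deeper than on the first roller; once its axis has passed that roller it drops in by itself.
- stop_plate (a point): Middle of the top edge of the steel stop plate's face: labeller x = 24.5, z = 95 mm; the plate is 116 mm wide. Behind it stands the white housing with the buttons: labeller x 30 to 145 mm, y +-75 mm, flat top at z = 100 mm.
- label_roll (a point): Centre of the paper label roll behind the housing, an obstacle: axis along labeller y, flange radius 51 mm, labeller x 171 to 273 mm, y -48 to 53 mm, top 169 mm above the bench.
- start (a joint): Green start button, spring push button of 26 mm diameter: 0 m when up, 0.006 m fully down, about 5 N; it springs back when let go.
- start_top (a point): Middle of the green start button's top face, 18 mm above the control deck when up (118 mm above the bench; at x = 85, y = 38 mm in the labeller's frame). It is pressed straight down.
- stop (a joint): Red stop button beside the green one (at x = 85, y = -38 mm in the labeller's frame), same size: 0 m when up, 0.006 m fully down. Not to be pressed.
- done_bottle: A bottle of the same kind with a blue label, standing upright on the bench beside the chute, 46 mm diameter, 108 mm tall; origin at the centre of its underside, z up. Not part of the job.
- tip_box: Pipette tip box, white with red rim and yellow tips, 122 x 85 x 64 mm, standing on the bench beside the labeller; origin at the centre of its underside, z up. Not part of the job.
- strip_tub: White tub for test strips with a green label, 40 mm diameter, 97 mm tall, standing on the bench near the chute's foot; origin at the centre of its underside, z up. Not part of the job.
Mind the look-alikes: they are no part of the job. Leave any brown or yellow look-alike of the bottle alone.

How it is judged:
On the way, in this order (a step that is already met when the one before it is completed fails the run):
1. the bottle lies between the two rollers at the stop plate (x of bottle in the frame of labeller between -0.006 and 0.006 m and y of bottle in the frame of labeller between -0.035 and 0.015 m and z of bottle in the frame of labeller between 0.075 and 0.084 m and angle between the y axis of bottle and the y axis of labeller, either way round below 0.1 rad and linear speed of bottle below 0.02 m/s), for 0.2 s.
2. the green start button is pressed down (value of joint start above 0.0045 m), for 0.04 s.
At the end, for the whole second after the job is handed in: The bottle rests between the two rollers (axis within 6 mm of their middle along the feed, at seated height within 4 mm, square within 0.1 rad); after that the green button was pressed 4.5 mm or more and is up again; nothing else was disturbed (all of step 1 and value of joint start below 0.002 m); the robot touches nothing.
It fails at once if the bottle is lifted more than 10 mm off the chute (z of bottle in the frame of chute above 0.033 m).
It fails at once if the bottle is handled roughly: faster than 0.45 m/s (knocked, or let run away) or pushed with over 30 N (linear speed of bottle above 0.45 m/s or contact force between the fingers and bottle above 30 N).
It fails at once if the start button is pressed while no bottle lies between the rollers (value of joint start above 0.003 m and not (x of bottle in the frame of labeller between -0.006 and 0.006 m and y of bottle in the frame of labeller between -0.035 and 0.015 m and z of bottle in the frame of labeller between 0.075 and 0.084 m and angle between the y axis of bottle and the y axis of labeller, either way round below 0.1 rad)).
It fails at once if the red stop button is pressed (value of joint stop above 0.002 m).
It fails at once if the labelled bottle, tip box or strip tub is moved over 20 mm or tipped (distance of any of done_bottle, tip_box, strip_tub from where it was at the start of the episode above 0.02 m or angle between any of done_bottle, tip_box, strip_tub's own z axis and vertical above 0.2 rad).
It also fails if it takes over 54 s, if anything falls off the work surface, if the arm or the gripper's body presses on something with over 40 N, if the wrist force passes 120 N, or if a joint passes its speed limit or range.

### The arm

A 6-joint arm with a two-finger parallel gripper is mounted at the origin on the work surface. World frame = base frame: x ahead of the robot, y to its left, z up, the work surface at z = 0. Lengths are in m, angles in rad, forces in N, time in s.
With the tool pointing down it reaches from about 0.375 to 0.925 m from the base axis. Payload 5.7 kg.
Tool frame: the origin (TCP) lies at the centre of the arm's flange, where the gripper is bolted on; the fingertips stand 182 mm ahead of it and the grasp point (between the pads) lies 163 mm ahead of it (tip_extent is the distance from the TCP to the fingertips, in m); y points along the fingers, x is the direction in which the jaws open and shut, and the axes are right-handed (so a half turn about y gives the same grasp; the last joint's range is limited). The gripper opens to 88 mm and grips with 3 to 60 N. Pads are 20 mm wide; open, the fingers measure 115 mm over their backs; the gripper's body (75 mm by 178 mm) begins 61 mm behind the grasp point.
Start: joints at [-1.251, 0.359, 1.51, -0, 1.272, -0.115], TCP at [0.253, -0.544, 0.405] pointing down, gripper open.
Joint ranges: [-2.97, 2.97], [-1.01, 2.36], [0.21, 2.38], [-0.96, 4.11], [0.2, 2.71], [-2.98, 2.98]. Speed limits (rad/s): [2.39, 2.39, 3.14, 3.14, 3.14, 3.14].

### API

Orientations are given as a unit quaternion [x, y, z, w].
In Python, from workcell import get_state, snapshot, finish_job, tip_extent gives the robot as it stands.
- The arm moves only by the tool step_arm, never from a script. Its argument "series" is a list of rows, each a list of 5 numbers: the finger opening in mm, from 0 to 87.8, then the shift along the tool's x, y, z in mm, then the turn about the tool's y in rad. A call has 1 to 12 rows; each row is the pose to reach, as a shift and turn from the pose commanded when the call began, along the tool's axes at that moment; what a row does not reach only later rows make up. A row lasts 1/12 s, in which the tool goes at most 41.7 mm and 7.16 degrees, less where a joint would pass 70% of its speed; a pose out of reach is approached as far as the arm can. A call with a gripper value outside its range is refused whole. The fingers move at their own pace and stop on an object; "newtons" is the grip in N (left out, the last holds). Time passes only in rows, so rows that repeat a pose let the fingers close. It gives the time, the measured TCP pose, the force and the opening at its end, in the units of the state.
- get_state(): the state, without advancing time (a new reading comes with each control period).
- snapshot(name): name is "side" or "top"; returns a dict with "img" (400x640x3 uint8, blue, green, red), "vertical_fov" (degrees; the focal length in pixels is half the picture's height over the tangent of half this angle, whatever the lens; pixels are square), "cx", "cy" (the principal point, pixels), "k1" (the pictures are not rectified: a ray, as slopes to the right and down, at radius r is drawn at 1 + k1 r^2 times it, then the intrinsics apply), "R" (3x3) and "t" (3): a world point X has camera coordinates R X + t. Camera axes: x right, y down, z forward; pixel columns grow to the right and rows downward; lengths in m; the calibration is good to about 2 mm. A picture is of the moment at which its call begins. There is no depth.
- finish_job(): hands the job in, once; it reports no verdict.
The state is a dict: "time": time; "joint_positions": joint angles; "joint_vel": joint speeds; "effort": joint torques, N m; "position": TCP position; "orientation": TCP orientation; "wrist_force": force on the tool from outside, world axes, zero at the start; "moment": the same for the moment, N m; "width": opening from 0.0 (shut) to 1.0 (fully open).
Only numpy, scipy, OpenCV 4.12 (cv2) and the standard library are available. Lean on these libraries where they do the work, as an engineer would, in place of code of your own. Each camera call takes 0.05 s, during which the arm holds its last target.

## Working session

There is one attempt and no reset: what is moved stays moved. The work goes in short steps, Python scripts to look and compute and a tool call to move; the robot and the scene stay as the last step left them, time stands still between calls to the robot, and variables do not carry over. Pictures are saved under pics/ and viewed, and the job is handed in when it is done.

Besides the shell and the picture viewer there is one more tool, called after "Request:" as name(argument=value, ...), one argument or row to a line, values as JSON. step_arm: Moves the arm, as the interface text tells. Its arguments: {"type":"object","properties":{"series":{"type":"array"},"newtons":{"type":"number"}},"required":["series"]}

```bash
mkdir -p pics; ls
python3 - <<'E'
from workcell import get_state,snapshot
import cv2
s=get_state()
for k,v in s.items(): print(k,v)
for n in("side","top"):
    d=snapshot(n); cv2.imwrite(f"pics/{n}0.png",d["img"]); print(n,{k:v for k,v in d.items() if k!="img"})
E
```

```text
pics
time 0.0
joint_positions [-1.25107435e+00  3.59494620e-01  1.51139397e+00 -2.57158992e-05
  1.27247103e+00 -1.15115408e-01]
joint_vel [ 0.00037373  0.00056463  0.00110072 -0.00091702 -0.00214346  0.00010796]
effort [-1.47430845e-03 -5.15379846e+01 -2.70723867e+01  6.68540038e-02
  3.45131045e-02 -1.45333674e-04]
position [ 0.2526301  -0.5438466   0.40383011]
orientation [-0.59569729  0.38086147 -0.37988142  0.59647245]
wrist_force [ 0.11810742 -0.30464373  0.76051241]
moment [-0.03199682  0.0230842  -0.01019235]
width 1.0013313715296364
side {'vertical_fov': 44.12112851818974, 'cx': 317.72359336443975, 'cy': 195.50878922172865, 'k1': -0.08127805999055954, 'R': array([[-0.79861582, -0.6015167 ,  0.01975902],
       [-0.4543132 ,  0.58099506, -0.67531049],
       [ 0.39473065, -0.54829043, -0.73726883]]), 't': array([0.48937174, 0.31925174, 0.8070482 ])}
top {'vertical_fov': 52.86623101205953, 'cx': 319.02875383102617, 'cy': 200.84074637360126, 'k1': -0.04777764265902863, 'R': array([[-0.01563944, -0.99969294, -0.01922064],
       [-0.99599304,  0.01726864, -0.08774773],
       [ 0.0880527 ,  0.0177713 , -0.99595728]]), 't': array([0.0533355 , 0.56862652, 1.07756041])}
```

View pics/side0.png

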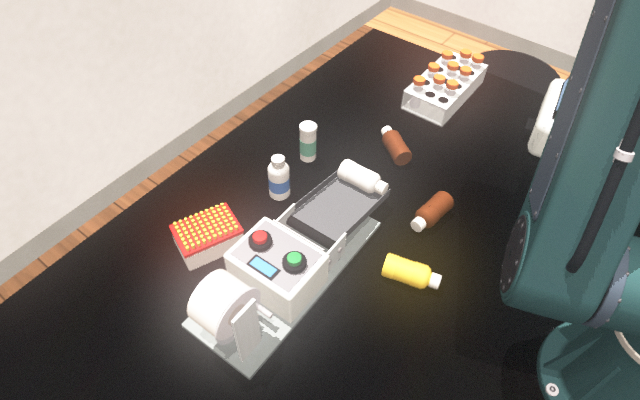

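View pics/top0.png

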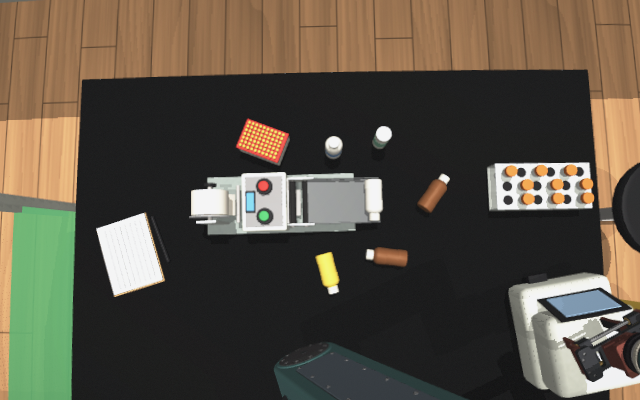

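```bash
cat > h.py <<'E'
import numpy as np,cv2
from workcell import get_state,snapshot
def K(d):
    h,w=d["img"].shape[:2]; f=h/2/np.tan(np.radians(d["vertical_fov"])/2)
    return np.array([[f,0,d["cx"]],[0,f,d["cy"]],[0,0,1.]]),np.array([d["k1"],0,0,0,0.])
def ray(d,p):
    k,D=K(d); q=cv2.undistortPoints(np.array([[p]],float),k,D)[0,0]
    R=np.array(d["R"]);return -R.T@d["t"],R.T@np.array([q[0],q[1],1])
def onz(d,p,z):
    o,v=ray(d,p);return o+v*(z-o[2])/v[2]
def proj(d,X):
    k,D=K(d);return cv2.projectPoints(np.array(X,float).reshape(-1,1,3),cv2.Rodrigues(np.array(d["R"]))[0],np.array(d["t"]),k,D)[0][:,0]
def tri(d1,p1,d2,p2):
    A=[];b=[]
    for d,p in((d1,p1),(d2,p2)):
        o,v=ray(d,p);v/=np.linalg.norm(v);P=np.eye(3)-np.outer(v,v);A.append(P);b.append(P@o)
    x=np.linalg.lstsq(np.vstack(A),np.hstack(b),rcond=None)[0];return x
E
python3 - <<'E'
from h import *
D={n:snapshot(n) for n in("side","top")}
P={}
boxes={"top":(240,170,290,232),"side":(225,215,325,290)}
for n,d in D.items():
    hsv=cv2.cvtColor(d["img"],cv2.COLOR_BGR2HSV)
    x0,y0,x1,y1=boxes[n]
    for c,lo,hi in(("g",(45,90,60),(85,255,255)),("r",(0,130,60),(8,255,255)),("r2",(172,130,60),(180,255,255))):
        m=np.zeros(hsv.shape[:2],np.uint8);m[y0:y1,x0:x1]=cv2.inRange(hsv,lo,hi)[y0:y1,x0:x1]
        k,_,st,ce=cv2.connectedComponentsWithStats(m)
        if k>1:
            i=1+st[1:,4].argmax();print(n,c,st[i],ce[i],onz(D[n],ce[i],.116));P[n,c]=ce[i]
for c in "gr":
  if ("top",c) in P and ("side",c) in P: print(c,tri(D["top"],P["top",c],D["side"],P["side",c]))
t=D["top"]["img"];c=cv2.resize(t[160:250,180:400],None,fx=3.6,fy=3.6,interpolation=cv2.INTER_CUBIC);cv2.imwrite("pics/crop_top.png",c)
s=D["side"]["img"];cv2.imwrite("pics/crop_side.png",cv2.resize(s[110:260,250:450],None,fx=4,fy=4,interpolation=cv2.INTER_CUBIC))
E
```

```text
side g [287 252  14  12  97] [294.29896907 256.5257732 ] [0.53103296 0.17819633 0.116     ]
side r [225 215  19  25 116] [234.15517241 228.43103448] [0.65306489 0.19636208 0.116     ]
top g [258 211  11  11  90] [263.44444444 215.55555556] [0.52667749 0.18283377 0.116     ]
top r [258 181  11  10  95] [262.94736842 185.47368421] [0.6029766  0.18383506 0.116     ]
g [0.52689703 0.18201545 0.12357821]
r [0.6193491  0.19517271 0.13563807]
```

View pics/crop_top.png

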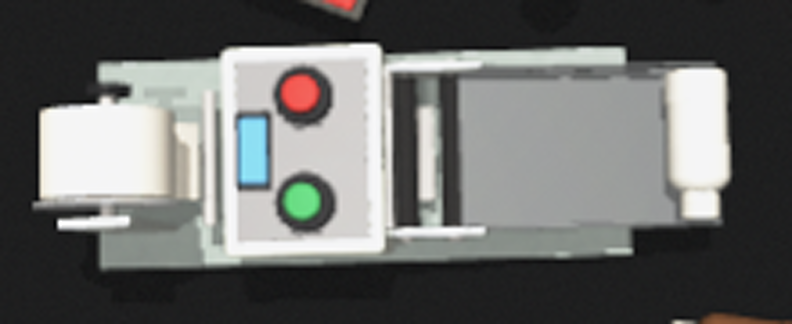

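View pics/crop_side.png

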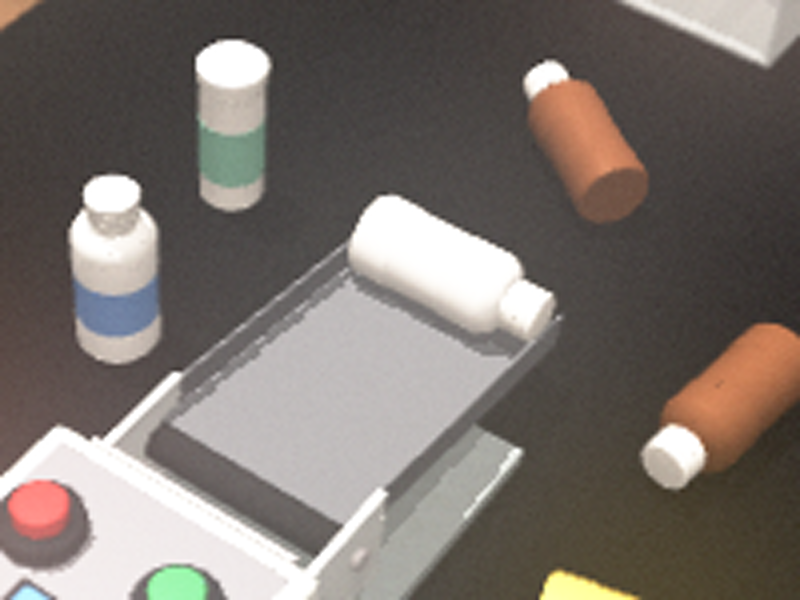

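Run:
```python
from h import *
D={n:snapshot(n) for n in("side","top")}
d=D["top"];hsv=cv2.cvtColor(d["img"],cv2.COLOR_BGR2HSV)
# red in side
hs=cv2.cvtColor(D["side"]["img"],cv2.COLOR_BGR2HSV)
m=np.zeros(hs.shape[:2],np.uint8);s=np.s_[226:252,247:275];m[s]=(cv2.inRange(hs,(0,120,60),(8,255,255))|cv2.inRange(hs,(172,120,60),(180,255,255)))[s]
k,_,st,ce=cv2.connectedComponentsWithStats(m);i=1+st[1:,4].argmax();print("red side",st[i],ce[i],onz(D["side"],ce[i],.116),tri(D["side"],ce[i],d,(262.95,185.47)))
G=onz(d,(263.444,215.556),.117);Rr=onz(d,(262.947,185.474),.117)
# base plate near edge (bottom side in image): dark->grey boundary in cols
g=cv2.GaussianBlur(cv2.cvtColor(d["img"],cv2.COLOR_BGR2GRAY),(3,3),0).astype(int)
pts=[]
for c in range(212,350,4):
    col=g[226:242,c]; r=np.argmin(np.diff(col)); pts.append((c,226+r+.5,np.diff(col)[r]))
pts=np.array([p for p in pts if p[2]<-25]);W=np.array([onz(d,p[:2],.016) for p in pts])
l=cv2.fitLine(W[:,:2].astype(np.float32),cv2.DIST_HUBER,0,.01,.01).ravel();l*= np.sign(l[1]) if 0 else 1
print("edge",len(W),l, "yaw off +y",np.arctan2(-l[0]*np.sign(l[1]),abs(l[1])))
print("buttons",G,Rr,"yaw", np.arctan2(Rr[1]-G[1],Rr[0]-G[0]))
# bottle
m=np.zeros(g.shape,np.uint8);s=np.s_[172:226,358:392];m[s]=((hsv[...,2]>165)&(hsv[...,1]<50))[s].astype(np.uint8)*255
k,L,st,ce=cv2.connectedComponentsWithStats(m);i=1+st[1:,4].argmax();print("bottle",st[i],ce[i])
c=max(cv2.findContours((L==i).astype(np.uint8),cv2.RETR_EXTERNAL,cv2.CHAIN_APPROX_NONE)[0],key=cv2.contourArea)
r=cv2.minAreaRect(c);print(r,onz(d,r[0],.057))
for p in cv2.boxPoints(r):print(p,onz(d,p,.057))
```

```text
red side [252 230  15  14 130] [259.37692308 236.05384615] [0.60655825 0.18164842 0.116     ] [0.6031991  0.18363831 0.12039783]
edge 35 [ 0.00809287 -0.9999673   0.48484033  0.15223137] yaw off +y 0.008092955
buttons [0.52662245 0.18267769 0.117     ] [0.60284619 0.1836778  0.117     ] yaw 0.013119873074374922
bottle [365 179  18  42 623] [373.63081862 197.86035313]
((373.7364196777344, 199.4649658203125), (41.42924880981445, 16.362411499023438), 87.27368927001953) [ 0.56779461 -0.10216188  0.057     ]
[364.5792  179.16293] [ 0.6226768  -0.07923785  0.057     ]
[380.92307 178.38464] [ 0.62400227 -0.12293063  0.057     ]
[382.89365 219.767  ] [ 0.51341523 -0.12491861  0.057     ]
[366.54977 220.54529] [ 0.51209268 -0.08162245  0.057     ]
```

```bash
cat >> h.py <<'E'
from scipy.spatial.transform import Rotation as Ro
phi=.009
O=np.array([.5657,.098,0]);LX=np.array([-np.sin(phi),np.cos(phi),0]);LY=np.array([-np.cos(phi),-np.sin(phi),0]);LZ=np.array([0,0,1.])
def lab(x,y,z):return O+(x*LX+y*LY+z*LZ)/1000
def go(x,y,z):  # tip target labeller mm -> needed tool shift mm, turn
    s=get_state();R=Ro.from_quat(s["orientation"]).as_matrix();p=np.array(s["position"])
    tip=p+R[:,1]*.182; d=R.T@(lab(x,y,z)-tip)*1000
    q=tip-O; 
    print("t",s["time"],"tip lab",np.round([q@LX*1000,q@LY*1000,tip[2]*1000],1),"F",np.round(s["wrist_force"],1),"w",round(s["width"]*87.8,1))
    print("tool shift",np.round(d,1),"turn err x->LY",[round(float(np.arctan2(np.cross(R[:,0],v)@R[:,1],R[:,0]@v)),4) for v in (LY,-LY)])
E
python3 - <<'E'
from h import *
print(Ro.from_quat(get_state()["orientation"]).as_matrix().round(3)); print(lab(-270,-15,0))
go(-260,-15,150);go(-260,-15,47)
E
```

```text
[[ 0.421 -0.     0.907]
 [-0.907  0.001  0.421]
 [-0.001 -1.     0.   ]]
[ 0.58312936 -0.17185407  0.        ]
t 0.3 tip lab [-639.1  318.8  222.4] F [-0.1 -0.3 -0.3] w 87.6
tool shift [-207.3   72.5  460.6] turn err x->LY [1.9965, -1.145]
t 0.3 tip lab [-639.1  318.8  222.4] F [-0.1 -0.3 -0.3] w 87.6
tool shift [-207.3  175.5  460.6] turn err x->LY [1.9965, -1.145]
```

Request:
step_arm(
  series=[
    [80,-14,0,31,-0.077],
    [70,-28,0,62,-0.154],
    [60,-42,0,93,-0.231],
    [50,-56,0,124,-0.308],
    [40,-70,0,155,-0.385],
    [40,-84,0,186,-0.462],
    [40,-98,0,217,-0.539],
    [40,-112,0,248,-0.616],
    [40,-126,0,279,-0.693],
    [40,-140,0,310,-0.77],
    [40,-154,0,341,-0.847],
    [40,-168,0,372,-0.924],
  ],
  newtons=20,
)

```text
time: 1.3
position: [0.5202, -0.2336, 0.4047]
orientation: [0.703, -0.073, 0.073, -0.703]
wrist_force: [0.7, -0.8, -0.1]
width: 0.455
```

Run:
```python
from h import *
go(-260,-15,150)
```

```text
t 1.3 tip lab [-331.2   48.4  222.7] F [ 0.7 -0.8 -0.1] w 40.0
tool shift [46.6 72.7 83.2] turn err x->LY [2.9245, -0.2171]
```

Request:
step_arm(
  series=[
    [40,12,18,20,-0.055],
    [40,24,36,40,-0.11],
    [40,36,54,60,-0.165],
    [40,47,73,81,-0.221],
    [40,47,73,81,-0.221],
    [40,47,73,81,-0.221],
  ],
)

```text
time: 1.8
position: [0.5824, -0.1648, 0.3304]
orientation: [-0.707, -0.003, 0.005, 0.707]
wrist_force: [0.2, 0.2, 0.4]
width: 0.453
```

Run:
```python
from h import *
go(-260,-15,47)
for n in("side","top"):
    d=snapshot(n);i=d["img"]; print(proj(d,[lab(-260,-15,150),lab(-198,-15,57)]).round(0))
    c=i[80:260,250:520] if n=="side" else i[110:260,300:500]
    cv2.imwrite(f"pics/{n}1.png",cv2.resize(c,None,fx=2.9,fy=2.9,interpolation=cv2.INTER_CUBIC))
```

```text
t 1.8 tip lab [-262.8  -13.8  148.4] F [0.2 0.2 0.4] w 39.8
tool shift [  1.5 101.4   2.7] turn err x->LY [-3.1401, 0.0015]
[[378. 127.]
 [358. 176.]]
[[403. 189.]
 [373. 194.]]
```

View pics/side1.png

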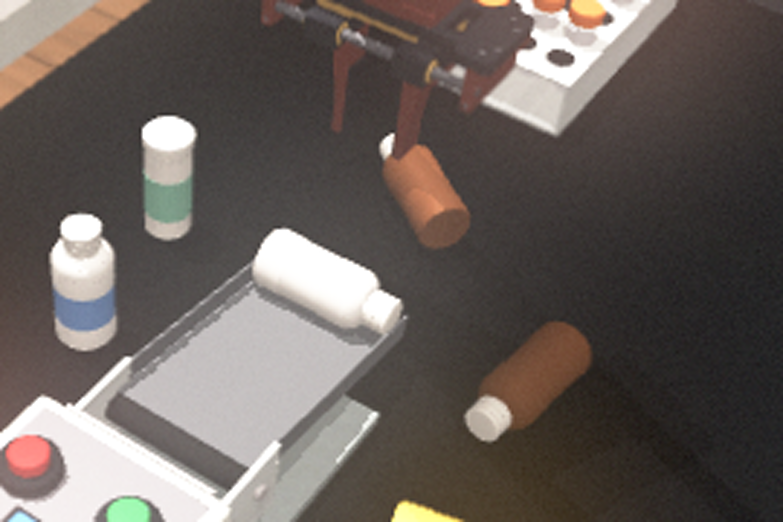

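View pics/top1.png

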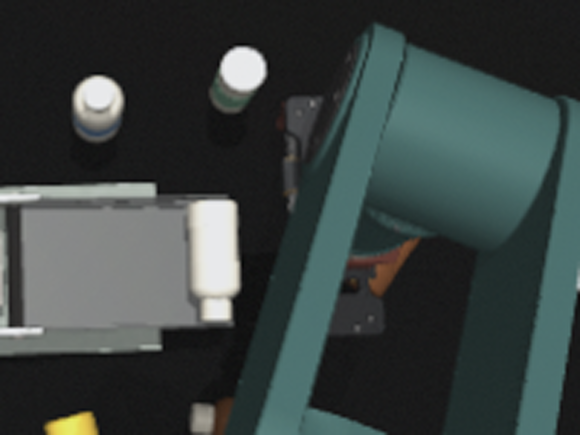

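Run:
```python
from h import *
d=cv2.imread("pics/top0.png");D=snapshot("top")
for n,p,z in(("brown near",(419,208),.023),("brown mid",(433,193),.023),("tub top",(384,132),.097),("done top",(334,142),.108)):
    q=onz(D,p,z)-O;print(n,(q@LX*1000).round(),(q@LY*1000).round())
go(-245,-15,49)
```

```text
brown near -327.0 23.0
brown mid -368.0 -17.0
tub top -229.0 -172.0
done top -98.0 -147.0
t 1.95 tip lab [-264.9  -14.3  150.6] F [-1.4  0.4  0.1] w 40.1
tool shift [  0.6 101.5  20. ] turn err x->LY [3.1404, -0.0012]
```

Request:
step_arm(
  series=[
    [40,0,20,4,0],
    [40,0,45,9,0],
    [40,0,70,14,0],
    [40,0,90,18,0],
    [40,1,100,18,0],
    [40,1,100,18,0],
    [40,1,100,18,0],
  ],
)

```text
time: 2.53
position: [0.5834, -0.1487, 0.2324]
orientation: [0.707, 0.003, -0.003, -0.707]
wrist_force: [-0.1, 0.4, 0.0]
width: 0.455
```

Run:
```python
from h import *
go(-231,-15,49);go(-231,-15,49)
d=snapshot("side");cv2.imwrite("pics/side2.png",cv2.resize(d["img"][80:260,250:520],None,fx=2.9,fy=2.9,interpolation=cv2.INTER_CUBIC))
go(-231,-15,49)
```

```text
t 2.5333 tip lab [-246.9  -15.6   50.4] F [-0.1  0.4  0. ] w 40.0
tool shift [-0.6  1.4 15.9] turn err x->LY [3.1406, -0.001]
t 2.5333 tip lab [-246.9  -15.6   50.4] F [-0.1  0.4  0. ] w 40.0
tool shift [-0.6  1.4 15.9] turn err x->LY [3.1406, -0.001]
t 2.5833 tip lab [-247.1  -16.2   51. ] F [-0.2  0.8  0.4] w 40.0
tool shift [-1.2  2.  16.1] turn err x->LY [3.1407, -0.0009]
```

View pics/side2.png

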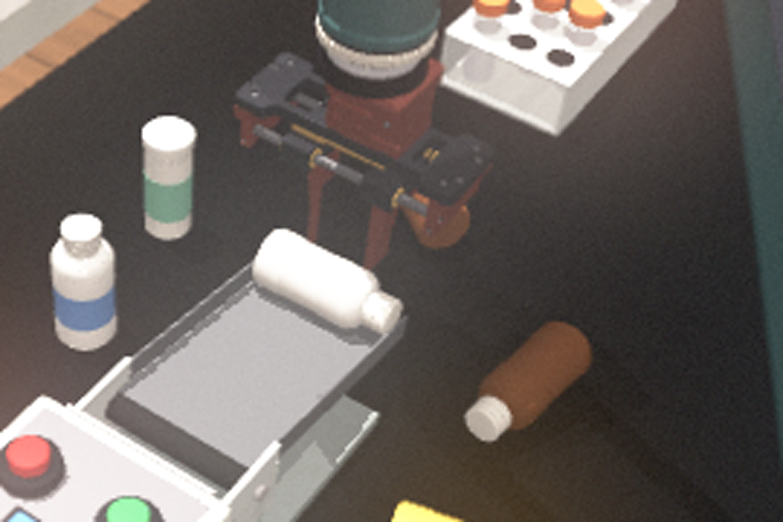

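Request:
step_arm(
  series=[
    [40,0,3,4,0],
    [40,0,3,8,0],
    [40,0,3,12,0],
    [40,0,3,15,0],
    [40,0,3,18,0],
    [40,0,2.5,21,0],
    [40,0,2,24,0],
    [40,0,1.5,27,0],
    [40,0,1,30,0],
  ],
)

```text
time: 3.33
position: [0.5833, -0.1177, 0.231]
orientation: [0.707, 0.004, -0.003, -0.707]
wrist_force: [0.8, -4.9, 3.8]
width: 0.457
```

Run:
```python
from h import *
go(-30,-15,75)
d=snapshot("side");cv2.imwrite("pics/side3.png",cv2.resize(d["img"][80:260,250:520],None,fx=2.9,fy=2.9,interpolation=cv2.INTER_CUBIC))
```

```text
t 3.3333 tip lab [-216.   -15.8   49. ] F [ 0.8 -4.9  3.8] w 40.1
tool shift [ -0.8 -26.1 185.9] turn err x->LY [3.1416, -0.0]
```

View pics/side3.png

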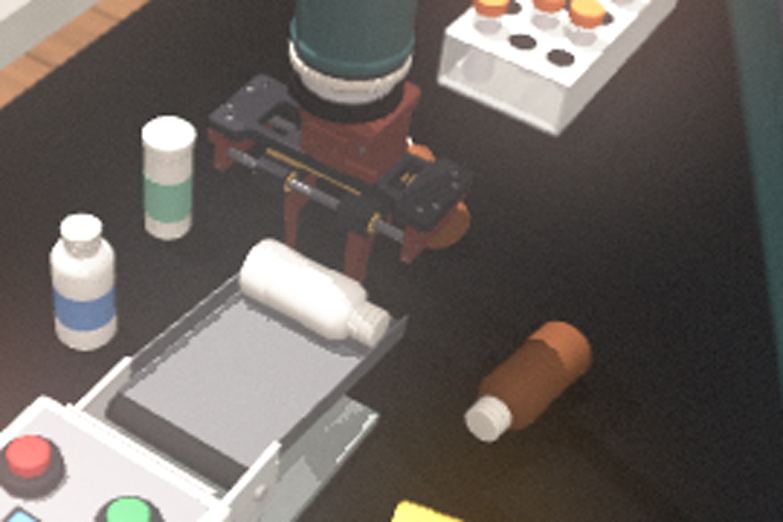

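Request:
step_arm(
  series=[
    [40,0,-0.7,4,0],
    [40,0,-1.4,8,0],
    [40,0,-2.1,12,0],
    [40,0,-2.8,16,0],
    [40,0,-3.5,20,0],
    [40,0,-4.2,24,0],
    [40,0,-4.8,28,0],
  ],
)

```text
time: 3.97
position: [0.5825, -0.0892, 0.2354]
orientation: [-0.707, -0.003, 0.003, 0.707]
wrist_force: [-0.1, -3.9, 3.1]
width: 0.455
```

Run:
```python
from h import *
go(-30,-15,75)
```

```text
t 3.9667 tip lab [-187.3  -15.    53.4] F [-0.1 -3.9  3.1] w 40.0
tool shift [  0.  -21.5 157.3] turn err x->LY [-3.1415, 0.0001]
```

Request:
step_arm(
  series=[
    [40,0,-0.7,4.5,0],
    [40,0,-1.4,9,0],
    [40,0,-2.1,13.5,0],
    [40,0,-2.8,18,0],
    [40,0,-3.5,22.5,0],
    [40,0,-4.2,27,0],
    [40,0,-5,31.5,0],
    [40,0,-5.7,36,0],
    [40,0,-6.4,40.5,0],
    [40,0,-7.1,45,0],
    [40,0,-7.8,49.5,0],
    [40,0,-8.5,54,0],
  ],
)

```text
time: 4.97
position: [0.5822, -0.0354, 0.2441]
orientation: [0.707, 0.003, -0.003, -0.707]
wrist_force: [-0.6, -4.5, 3.3]
width: 0.455
```

Run:
```python
from h import *
go(-30,-15,75)
for n in("side","top"):
    d=snapshot(n);i=d["img"]
    c=i[80:260,250:520] if n=="side" else i[110:260,200:420]
    cv2.imwrite(f"pics/{n}4.png",cv2.resize(c,None,fx=2.9,fy=2.9,interpolation=cv2.INTER_CUBIC))
```

```text
t 4.9667 tip lab [-133.5  -15.3   62.1] F [-0.6 -4.5  3.3] w 40.0
tool shift [ -0.3 -12.9 103.5] turn err x->LY [-3.1416, 0.0]
```

View pics/side4.png

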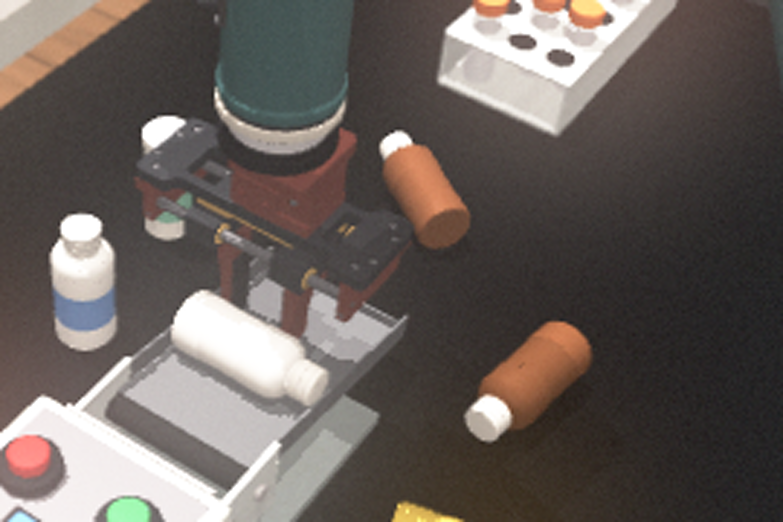

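View pics/top4.png

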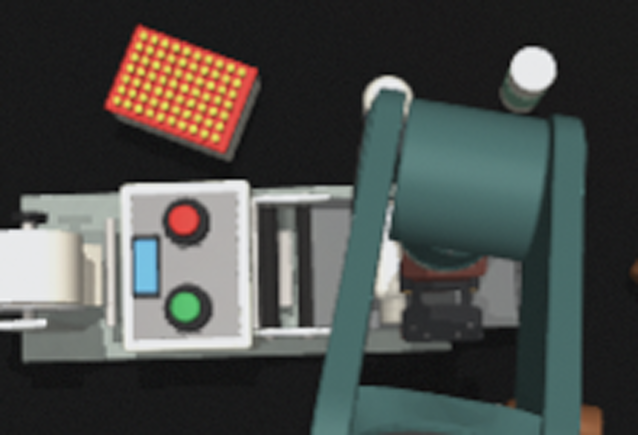

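Request:
step_arm(
  series=[
    [40,0,-0.7,4.5,0],
    [40,0,-1.4,9,0],
    [40,0,-2.1,13.5,0],
    [40,0,-2.8,18,0],
    [40,0,-3.5,22.5,0],
    [40,0,-4.2,27,0],
    [40,0,-5,31.5,0],
    [40,0,-5.7,36,0],
    [40,0,-6.4,40.5,0],
    [40,0,-7.1,45,0],
    [40,0,-7.8,49.5,0],
    [40,0,-8.5,54,0],
  ],
)

```text
time: 6.07
position: [0.5817, 0.0186, 0.2526]
orientation: [0.707, 0.003, -0.003, -0.707]
wrist_force: [-0.3, -4.6, 2.6]
width: 0.454
```

Run:
```python
from h import *
go(-36,-15,73)
```

```text
t 6.0667 tip lab [-79.6 -15.3  70.6] F [-0.3 -4.6  2.6] w 39.9
tool shift [-0.3 -2.4 43.6] turn err x->LY [-3.1416, 0.0]
```

Request:
step_arm(
  series=[
    [40,0,-0.6,4,0],
    [40,0,-1.2,8,0],
    [40,0,-1.9,12,0],
    [40,0,-2.5,16,0],
    [40,0,-3,19,0],
    [40,0,-3.5,22,0],
    [40,0,-4,25,0],
    [40,0,-4,28,0],
    [40,0,-4,31,0],
    [40,0,-4,33,0],
  ],
)

```text
time: 6.9
position: [0.5809, 0.052, 0.256]
orientation: [-0.707, -0.003, 0.004, 0.707]
wrist_force: [0.1, -0.2, -0.7]
width: 0.461
```

Run:
```python
from h import *
go(-36,-15,73)
d=snapshot("side");cv2.imwrite("pics/side5.png",cv2.resize(d["img"][130:290,220:440],None,fx=3.6,fy=3.6,interpolation=cv2.INTER_CUBIC))
```

```text
t 6.9 tip lab [-45.9 -14.6  74. ] F [ 0.1 -0.2 -0.7] w 40.5
tool shift [0.4 1.  9.9] turn err x->LY [3.1415, -0.0001]
```

View pics/side5.png

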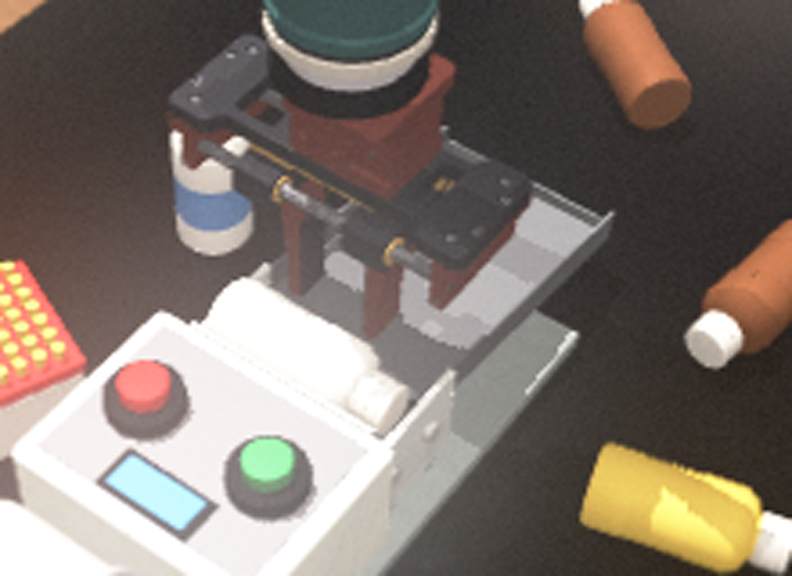

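Request:
step_arm(
  series=[
    [40,0,-5,-10,0],
    [40,0,-25,-15,0],
    [40,0,-55,-15,0],
    [40,0,-85,-15,0],
    [40,0,-110,-15,0],
    [20,0,-110,-15,0],
    [0,0,-110,-15,0],
  ],
)

```text
time: 7.53
position: [0.582, 0.0355, 0.3683]
orientation: [0.707, 0.004, -0.002, -0.707]
wrist_force: [-0.5, 1.3, -1.1]
width: 0.343
```

Run:
```python
from h import *
go(85,38,150)
D={}
for n in("side","top"):
    d=D[n]=snapshot(n);i=d["img"]
    c=i[130:290,220:440] if n=="side" else i[160:250,180:400]
    cv2.imwrite(f"pics/{n}6.png",cv2.resize(c,None,fx=3.6,fy=3.6,interpolation=cv2.INTER_CUBIC))
    print(n,"expected ends",proj(d,[lab(0,-54,79.7),lab(0,54,79.7),lab(0,-15,102.7)]).round(1).tolist())
```

```text
t 7.5333 tip lab [-62.6 -16.5 186.3] F [-0.5  1.3 -1.1] w 30.1
tool shift [-54.7  36.1 147.6] turn err x->LY [3.1412, -0.0004]
side expected ends [[284.5, 217.1], [330.7, 244.8], [300.6, 219.0]]
top expected ends [[297.5, 180.3], [298.4, 221.5], [297.2, 194.2]]
```

View pics/side6.png

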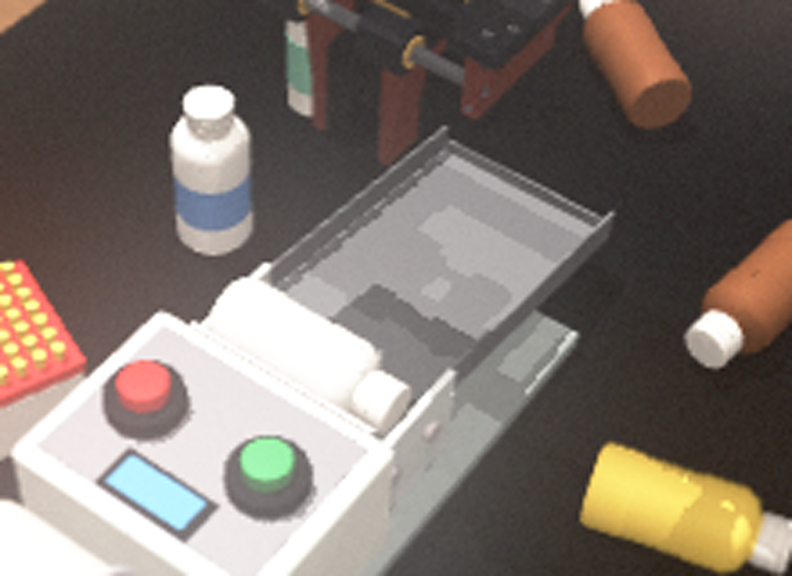

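View pics/top6.png

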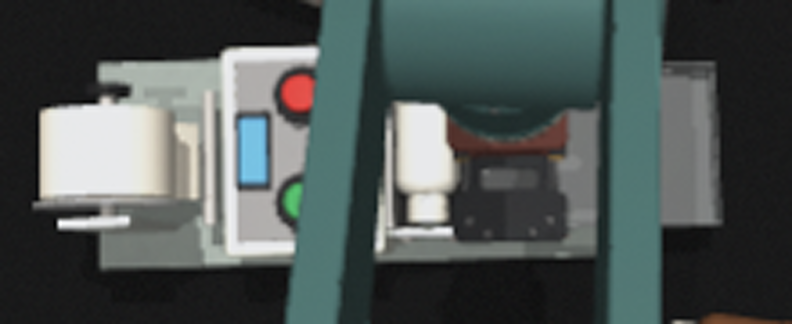

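Request:
step_arm(
  series=[
    [0,-9,0,24,0],
    [0,-18,0,49,0],
    [0,-27,0,74,0],
    [0,-36,0,99,0],
    [0,-45,0,124,0],
    [0,-54,10,147,0],
    [0,-54,20,147,0],
    [0,-54,30,147,0],
    [0,-54,36,147,0],
    [0,-54,36,147,0],
    [0,-54,36,147,0],
  ],
)

```text
time: 8.55
position: [0.5264, 0.1817, 0.3296]
orientation: [0.707, 0.002, -0.003, -0.707]
wrist_force: [0.9, 0.8, -0.3]
width: 0.005
```

Run:
```python
from h import *
go(85,38,122)
d=snapshot("side");cv2.imwrite("pics/side7.png",cv2.resize(d["img"][130:290,200:420],None,fx=3.6,fy=3.6,interpolation=cv2.INTER_CUBIC))
go(85,38,122);print(proj(d,[lab(85,38,150)]))
```

```text
t 8.55 tip lab [ 83.9  38.9 147.6] F [ 0.9  0.8 -0.3] w 0.4
tool shift [ 0.9 25.6  1.1] turn err x->LY [3.1403, -0.0013]
t 8.6 tip lab [ 84.1  38.4 148.2] F [ 0.4  0.  -0.2] w 0.5
tool shift [ 0.4 26.2  0.9] turn err x->LY [3.1402, -0.0014]
[[294.2155161  247.41254091]]
```

View pics/side7.png

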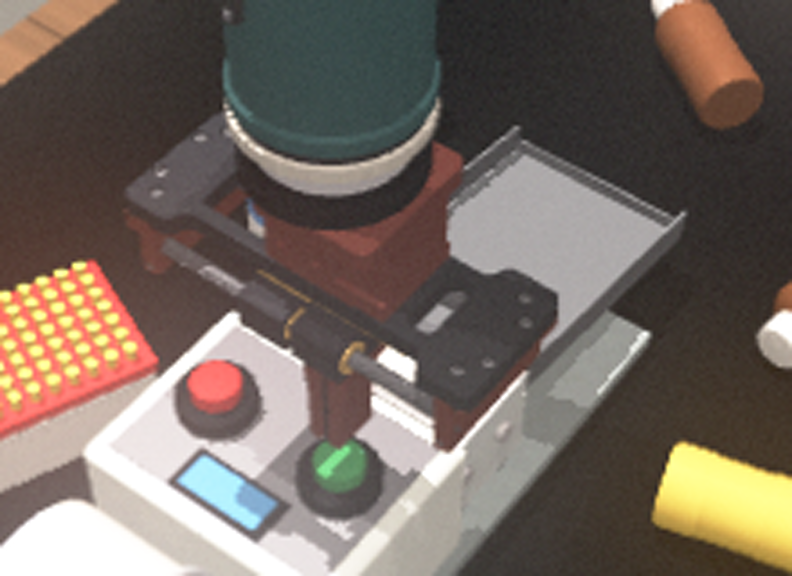

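Request:
step_arm(
  series=[
    [0,0,10,1,0],
    [0,0,20,1,0],
    [0,0,26,1,0],
    [0,0,30,1,0],
    [0,0,32,1,0],
    [0,0,34,1,0],
    [0,0,35,1,0],
    [0,0,36,1,0],
  ],
)

```text
time: 9.27
position: [0.5261, 0.1835, 0.2976]
orientation: [0.707, 0.004, -0.003, -0.707]
wrist_force: [-11.1, -5.2, 40.1]
width: 0.005
```

Run:
```python
from h import *
go(85,38,112)
d=snapshot("side");cv2.imwrite("pics/side8.png",cv2.resize(d["img"][130:290,200:420],None,fx=3.6,fy=3.6,interpolation=cv2.INTER_CUBIC))
go(85,38,112)
```

```text
t 9.2667 tip lab [ 85.8  38.7 115.6] F [-11.1  -5.2  40.1] w 0.4
tool shift [ 0.7  3.6 -0.8] turn err x->LY [-3.1411, 0.0005]
t 9.3167 tip lab [ 85.8  38.8 115.8] F [-9.6 -4.  31.6] w 0.4
tool shift [ 0.8  3.8 -0.8] turn err x->LY [-3.141, 0.0006]
```

View pics/side8.png

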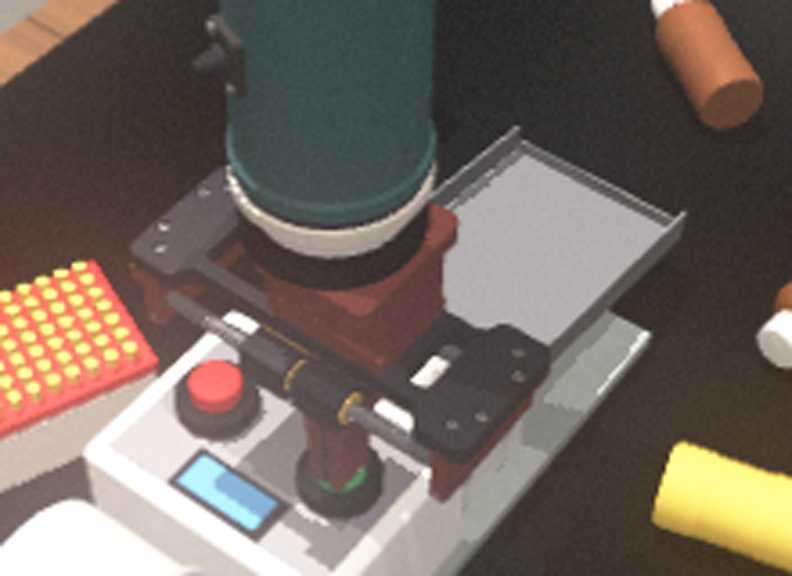

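Run:
```python
from h import *
import workcell
t=workcell.tip_extent; print(t() if callable(t) else t)
s=get_state();print(s["moment"],s["wrist_force"],s["time"],s["position"])
d=snapshot("side");a=cv2.imread("pics/side0.png")
c=np.hstack([x[235:285,265:325] for x in(a,d["img"])]);cv2.imwrite("pics/btn.png",cv2.resize(c,None,fx=6,fy=6,interpolation=cv2.INTER_CUBIC))
```

```text
0.182
[-0.76984725  1.57783396 -0.02518497] [-9.61121951 -4.04391047 31.58598584] 9.3167 [0.52600647 0.18355618 0.29780669]
```

View pics/btn.png

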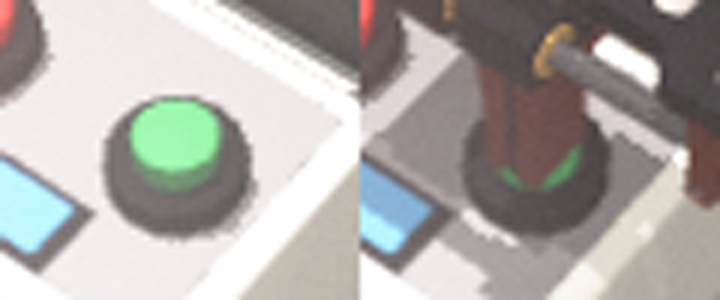

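Request:
step_arm(
  series=[
    [0,0,-4,0,0],
    [0,0,-6,0,0],
    [0,0,-6,0,0],
    [0,0,-6,0,0],
  ],
)

```text
time: 9.7
position: [0.5261, 0.1836, 0.3006]
orientation: [0.707, 0.003, -0.003, -0.707]
wrist_force: [0.4, -1.7, 3.0]
width: 0.002
```

Run:
```python
from h import *
go(85,38,112)
d=snapshot("side");c=d["img"][235:285,265:325];cv2.imwrite("pics/btn2.png",cv2.resize(c,None,fx=6,fy=6,interpolation=cv2.INTER_CUBIC))
```

```text
t 9.7 tip lab [ 85.9  38.8 118.6] F [ 0.4 -1.7  3. ] w 0.2
tool shift [ 0.8  6.6 -0.9] turn err x->LY [-3.1414, 0.0002]
```

View pics/btn2.png

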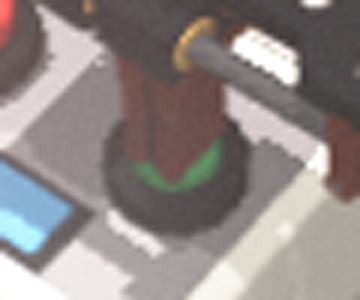

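Request:
step_arm(
  series=[
    [0,0,-1.5,0,0],
    [0,0,-1.5,0,0],
    [0,0,-1.5,0,0],
  ],
)

```text
time: 10.0
position: [0.5262, 0.1837, 0.3018]
orientation: [0.707, 0.003, -0.003, -0.707]
wrist_force: [-0.8, -1.9, 2.3]
width: 0.003
```

Request:
step_arm(
  series=[
    [0,0,-1.5,0,0],
    [0,0,-1.5,0,0],
    [0,0,-1.5,0,0],
  ],
)

```text
time: 10.25
position: [0.5262, 0.1838, 0.3034]
orientation: [-0.707, -0.003, 0.003, 0.707]
wrist_force: [-1.1, -2.1, 1.6]
width: 0.004
```

Request:
step_arm(
  series=[
    [0,0,-1.5,0,0],
    [0,0,-1.5,0,0],
    [0,0,-1.5,0,0],
  ],
)

```text
time: 10.5
position: [0.5261, 0.1839, 0.3049]
orientation: [-0.707, -0.003, 0.003, 0.707]
wrist_force: [-0.2, 0.6, -0.2]
width: 0.007
```

Request:
step_arm(
  series=[
    [0,0,-20,0,0],
    [0,0,-50,0,0],
    [20,0,-80,0,0],
    [20,0,-110,-30,0],
    [20,0,-130,-60,0],
    [20,0,-130,-95,0],
    [20,0,-130,-130,0],
    [20,0,-130,-165,0],
    [20,0,-130,-200,0],
    [20,0,-130,-200,0],
    [20,0,-130,-200,0],
  ],
)

```text
time: 11.42
position: [0.5279, -0.0177, 0.4348]
orientation: [-0.707, -0.002, 0.002, 0.707]
wrist_force: [-0.1, 0.8, -0.9]
width: 0.231
```

Run:
```python
from h import *
go(0,0,250)
for n in("side","top"):
    d=snapshot(n);i=d["img"]
    cv2.imwrite(f"pics/{n}9.png",i if n=="top" else cv2.resize(i[100:300,180:460],None,fx=2.8,fy=2.8,interpolation=cv2.INTER_CUBIC))
    a=cv2.imread(f"pics/{n}0.png")
    hsv=cv2.cvtColor(i,cv2.COLOR_BGR2HSV);x0,y0,x1,y1={"top":(240,205,290,232),"side":(275,240,325,290)}[n]
    for im in(a,i):
        m=cv2.inRange(cv2.cvtColor(im,cv2.COLOR_BGR2HSV),(45,90,60),(85,255,255))[y0:y1,x0:x1];M=cv2.moments(m,True)
        print(n,"green",M["m00"],M["m10"]/max(M["m00"],1)+x0,M["m01"]/max(M["m00"],1)+y0)
    print(proj(d,[lab(0,-54,79.7),lab(0,54,79.7)]).round(1).tolist())
```

```text
t 11.4167 tip lab [-115.2   38.8  252.8] F [-0.1  0.8 -0.9] w 20.2
tool shift [ 38.4   2.9 115.4] turn err x->LY [3.1381, -0.0035]
side green 102.0 294.3627450980392 256.5882352941176
side green 127.0 293.62204724409446 257.0866141732283
[[284.5, 217.1], [330.7, 244.8]]
top green 90.0 263.44444444444446 215.55555555555554
top green 91.0 263.38461538461536 215.56043956043956
[[297.5, 180.3], [298.4, 221.5]]
```

View pics/side9.png

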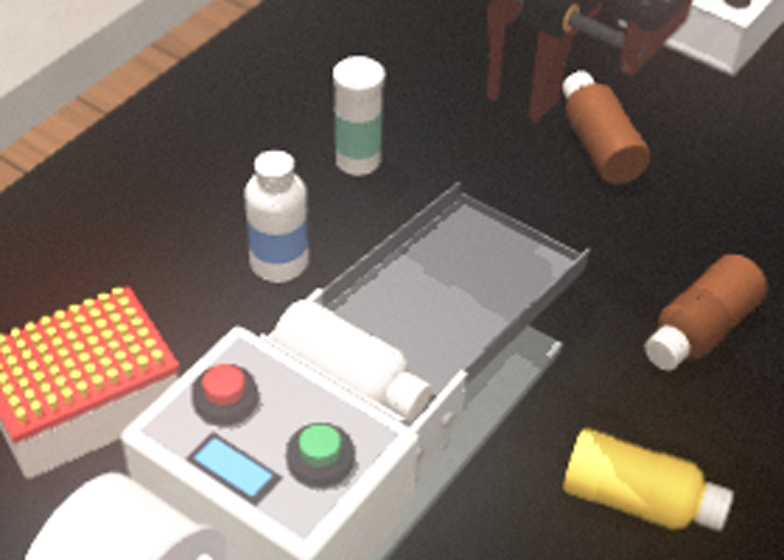

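View pics/top9.png

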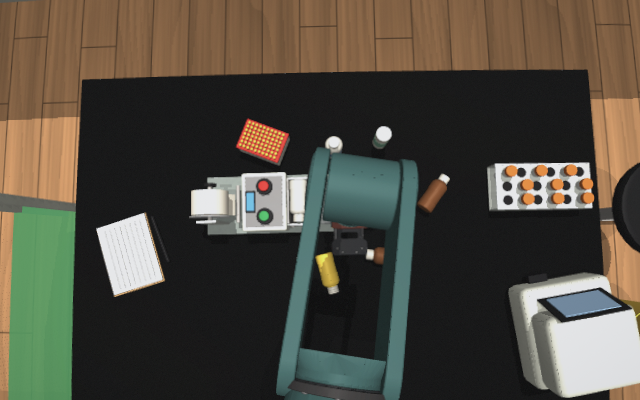

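The bottle is seated and the button is up, but the stop came at a tip height about 3.6 mm above what I expected. I'll press once more in finer steps to confirm full travel.

Request:
step_arm(
  series=[
    [20,0,0,35,0],
    [0,0,0,70,0],
    [0,0,0,105,0],
    [0,0,0,140,0],
    [0,0,20,170,0],
    [0,0,50,200,0],
    [0,0,80,200,0],
    [0,0,105,200,0],
    [0,0,120,200,0],
    [0,0,125,200,0],
    [0,0,125,200,0],
  ],
)

```text
time: 12.43
position: [0.5251, 0.185, 0.3087]
orientation: [0.707, 0.003, -0.005, -0.707]
wrist_force: [0.7, 0.1, 0.2]
width: 0.006
```

```bash
cat > r.py <<'E'
from h import *
f=[];z=[]
for k in range(4):
    s=get_state();f.append(s["wrist_force"]);z.append(s["position"][2]-.182);snapshot("side")
print(s["time"],np.mean(f,0).round(2),np.std(f,0).round(2),np.mean(z).round(4)); go(85,38,120)
E
python3 r.py
```

```text
12.5833 [ 0.21 -0.24  0.38] [0.27 0.49 0.28] 0.1281
t 12.6333 tip lab [ 86.6  37.7 129.4] F [ 0.4  0.3 -0.8] w 0.3
tool shift [-0.3  9.4 -1.6] turn err x->LY [-3.1413, 0.0003]
```

Request:
step_arm(
  series=[
    [0,0,4,-1,0],
    [0,0,8,-1,0],
    [0,0,8,-1,0],
    [0,0,8,-1,0],
  ],
)

```text
time: 12.97
position: [0.5268, 0.1826, 0.3024]
orientation: [-0.707, -0.004, 0.002, 0.707]
wrist_force: [0.8, 0.6, 2.1]
width: 0.005
```

```bash
python3 r.py
```

```text
13.1167 [1.47 0.35 2.52] [0.57 0.28 0.34] 0.1205
t 13.1667 tip lab [ 85.1  37.9 120.4] F [ 2.6 -0.2  2.7] w 0.4
tool shift [-0.1  0.4 -0.1] turn err x->LY [3.1415, -0.0001]
```

Request:
step_arm(
  series=[
    [0,0,2,0,0],
    [0,0,2,0,0],
    [0,0,2,0,0],
  ],
)

```text
time: 13.42
position: [0.5267, 0.1827, 0.3002]
orientation: [-0.707, -0.004, 0.003, 0.707]
wrist_force: [2.3, -0.3, 4.4]
width: 0.009
```

```bash
python3 r.py
```

```text
13.5667 [ 2.48 -0.37  3.6 ] [0.26 0.59 0.47] 0.1182
t 13.6167 tip lab [ 85.1  38.3 118.2] F [ 4.1 -0.9  3.3] w 0.8
tool shift [ 0.3 -1.8 -0.1] turn err x->LY [-3.1415, 0.0001]
```

Request:
step_arm(
  series=[
    [0,0,2,0,0],
    [0,0,2,0,0],
    [0,0,2,0,0],
  ],
)

```text
time: 13.87
position: [0.5265, 0.1827, 0.2983]
orientation: [-0.707, -0.004, 0.003, 0.707]
wrist_force: [2.5, -0.3, 7.4]
width: 0.003
```

```bash
python3 r.py
```

```text
14.0167 [ 2.64 -0.46  7.16] [0.28 0.5  0.28] 0.1163
t 14.0667 tip lab [ 85.1  38.3 116.3] F [ 2.7 -0.9  6. ] w 0.7
tool shift [ 0.3 -3.7 -0.1] turn err x->LY [-3.1415, 0.0001]
```

Request:
step_arm(
  series=[
    [0,0,1,0,0],
    [0,0,2,0,0],
    [0,0,2,0,0],
    [0,0,2,0,0],
  ],
)

```text
time: 14.4
position: [0.5264, 0.1828, 0.298]
orientation: [-0.707, -0.004, 0.003, 0.707]
wrist_force: [-1.4, -2.3, 22.3]
width: 0.003
```

Request:
step_arm(
  series=[
    [0,0,-10,0,0],
    [0,0,-30,0,0],
    [0,0,-60,0,0],
    [20,0,-90,-30,0],
    [20,0,-120,-60,0],
    [20,0,-130,-95,0],
    [20,0,-130,-130,0],
    [20,0,-130,-165,0],
    [20,0,-130,-200,0],
    [20,0,-130,-200,0],
    [20,0,-130,-200,0],
    [20,0,-130,-200,0],
  ],
)

```text
time: 15.4
position: [0.5271, -0.0168, 0.4249]
orientation: [-0.707, -0.002, 0.004, 0.708]
wrist_force: [-1.2, 0.7, -0.8]
width: 0.23
```

Run:
```python
from h import *
go(0,0,250)
d=snapshot("side");cv2.imwrite("pics/side10.png",cv2.resize(d["img"][100:300,180:460],None,fx=2.8,fy=2.8,interpolation=cv2.INTER_CUBIC))
```

```text
t 15.4 tip lab [-114.1   40.2  242.9] F [-1.2  0.7 -0.8] w 20.2
tool shift [ 40.1  -7.  114.2] turn err x->LY [3.1408, -0.0008]
```

View pics/side10.png

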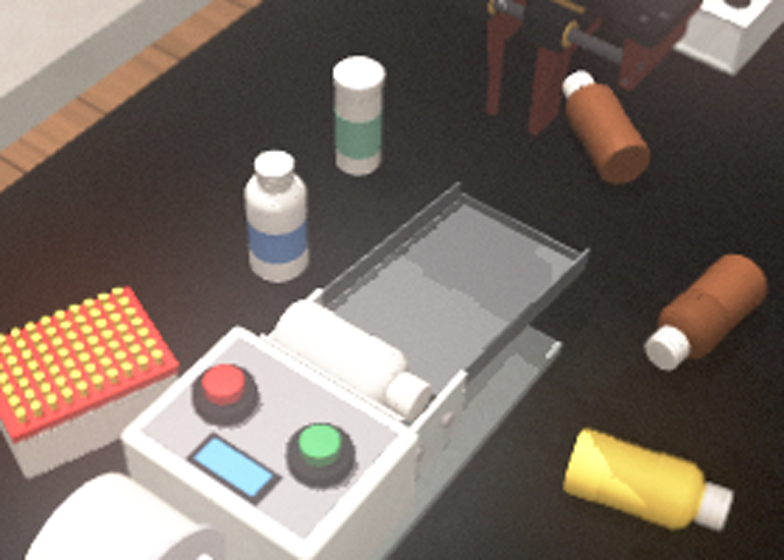

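The last crop shows the bottle between the rollers around (350,350), the green button up at (320,445) and the red one up at (223,385). The other things stand where they were, and the gripper is clear of everything.

```bash
python3 -c "
from workcell import finish_job
print(finish_job())"
```

```text
the job is handed in; nothing more can be done
None
```

I pushed the white bottle up the chute with two spread fingertips until it dropped between the rollers. Then I pressed the green start button fully down, let go, and handed the job in. It finished at about 15.5 s of the 54 s allowed. Measured force during the push was about 4–5 N at each reading.

- **Bottle and bench:** In the top view after the push, the cap end was within about 1 px of where a seated bottle should appear. The last side picture shows the bottle still seated, both buttons up, nothing else visibly moved, and the gripper clear.
- **Check that disagreed:** On the first press the tip stopped at about 115.6 mm instead of the expected 112 mm, with 30–40 N on the wrist. I pressed a second time in finer steps. The force rose from about 2.5 N at 120.5 mm to 3.6 N at 118.2 mm, 7 N at 116.3 mm and 22 N at about 116 mm. On the first release, contact had ended at about 122 mm.
- **What that means:** Travel was about 6 mm, which is a full press. The fingertips seem to sit about 4 mm lower than the reported position gives when shut. I did not find out why.

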